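Free the ratchet pawl of a bench arbor press and press a bush home

ROBOT

A 7-joint arm with a two-finger parallel gripper is mounted at the origin on the work surface. World frame = base frame: x ahead of the robot, y to its left, z up, the work surface at z = 0. Lengths are in mm, angles in rad, forces in N, time in s.
With the tool pointing down it reaches from about 425 to 875 mm from the base axis. Payload 4.7 kg.
Tool frame: the origin (TCP) lies midway between the tips of the shut fingers; the grasp point (between the pads) lies 19 mm behind it; z points along the fingers, x is the direction in which the jaws open and shut, and the axes are right-handed (so a half turn about z gives the same grasp; the last joint's range is limited). The gripper opens to 85 mm and grips with 20 to 120 N. Pads are 22 mm wide; open, the fingers measure 114 mm over their backs; the gripper's body (76 mm by 85 mm) begins 54 mm behind the grasp point. The pads swing forward as they close: fully open they stand 13 mm farther back than shut.
Start: joints at [1.275, 0.321, -0.07, 1.45, 0.023, 1.371, -0.057], TCP at [198.144, -619.083, 231.349] pointing down, gripper open.
Joint ranges: [-2.86, 2.86], [-0.3, 2.09], [-1.38, 1.24], [0.06, 2.45], [-1.56, 4.7], [0.09, 2.05], [-2.69, 2.69]. Speed limits (rad/s): [2.57, 2.57, 3.14, 3.14, 3.14, 3.14, 3.14].

INTERFACE

Orientations are given as a unit quaternion [x, y, z, w].
In Python, from plant import r gives the robot as it stands. The module is installed in compiled form; this text tells all that it offers.
- The arm moves only by the tool drive_tool, never from a script. Its argument "commands" is a list of rows, each a list of 3 entries, a list of its own where there are three numbers: the finger opening in mm, from 0 to 85.4, then the shift along the world's x, y, z in mm, then the turn, a rotation vector about the world's x, y, z in degrees. A call has 1 to 8 rows; each row is the pose to reach, as a shift and turn from the pose measured when the call began; what a row does not reach only later rows make up. A row lasts 1/8 s, in which the tool goes at most 62.5 mm and 10.7 degrees, less where a joint would pass 70% of its speed; a pose out of reach is approached as far as the arm can. A call with a gripper value outside its range is refused whole. The fingers move at their own pace and stop on an object; "newtons" is the grip in N (left out, the last holds). Time passes only in rows, so rows that repeat a pose let the fingers close. It gives the time, the measured TCP pose, the force and the opening at its end, in the units of the state.
- r.get_obs(): the state, without advancing time (a new reading comes with each control period).
- r.camera(name): name is "side" or "top"; returns a dict with "color" (480x640x3 uint8, blue, green, red), "depth" (480x640 float32, mm along the optical axis (not along the pixel's ray), 0 where there is no reading), "fx", "fy", "cx", "cy" (pixels), "k1" (the pictures are not rectified: a ray, as slopes to the right and down, at radius r is drawn at 1 + k1 r^2 times it, then the intrinsics apply), "eye" and "attitude" of the camera in the world. Camera axes: x right, y down, z forward; pixel columns grow to the right and rows downward; lengths in mm; the calibration is good to about 2 mm. A picture is of the moment at which its call begins.
- r.hand_in(): hands the job in, once; it reports no verdict.
Trained networks look in the newest picture that a camera, given by its name, has taken for a name from the list of things; names that differ only in an ending like _2 or _b are one class to them, and where a whole thing is asked for, a point or a joint stands for the part that bears it (a point fixed in the world has none). Each returns a list of dicts, best first, with "score" (0 to 1); they miss things now and then, are a little off and sometimes report something else, mostly with a low value. They report only what shows in the picture. A call takes as long as a camera call.
- r.search_frame(camera, name): "box" ([left, top, width, height] in pixels, round what is visible of it).
The state is a dict: "time_s": time; "joint_pos": joint angles; "joint_vel": joint speeds; "joint_torque": joint torques, N m; "eef_pos": TCP position; "tool_rot": TCP orientation; "ft_force": force on the tool from outside, world axes, zero at the start; "wrist_torque": the same for the moment, N m; "grip_width": finger opening in mm.
Only numpy, scipy, OpenCV 4.12 (cv2) and the standard library are available. Lean on these libraries where they do the work, as an engineer would, in place of code of your own. Each camera call takes 0.05 s, during which the arm holds its last target.

TASK

The ram of the small arbor press is held up by a ratchet. With a fingertip, press the thumb pad of the red pawl fully down, so that the pawl swings clear of the ratchet wheel and stays clear, then push the hand lever down until the ram has pressed the brass bush fully home, its flange flat on the steel housing. Leave the loose parts around the press where they are.

Things in the scene. Friction and masses are not known exactly. Their poses are not given: they have to be found in the camera images.
- press: Dark grey arbor press bolted to the bench. Origin: base centre on the bench; z up, -x is its front (grip, ram), -y the side with ratchet wheel (78 mm across), pawl and lever. In its frame, mm: base 220 x 110; head block x -63..92, y -33..33, z 150..224; 19 mm square ram at x -35, y 0, its top at z 300; lever hub and wheel at y -40..-100.
- hub (a point): Point on the lever's turning axis, in the plane in which the lever swings: 13 mm in front of the press's origin, 78 mm to its -y side, 195 mm above the bench. The axis is the press's y axis. Fixed on the press.
- grip (a point): Centre of the lever's black rubber grip, on the bar's centre line, 165 mm from the hub point. The grip is 25 mm thick and 100 mm long, 115 to 215 mm from the hub; the rest of the bar is bare steel, 14 mm thick. Moves with the lever.
- pad (a point): Centre of the upper face of the red pawl's thumb pad: ribbed plate 30 x 30 mm, level and 251 mm above the bench while engaged, behind the wheel, higher than the head. The pawl turns on a pin 58 mm in front of and 22 mm below this point, parallel to the press's y axis; pressed fully, the pad sinks about 18 mm.
- pawl (a joint): Pawl angle in rad: 0 engaged (nose in the teeth), growing as the pad is pressed, 0.32 fully down (stop), nose well clear. A spring washer on its pin makes it stiff, so it stays where it is put; it takes about 5 N on the pad (up to 15 N after the lever was leant on the teeth).
- lever (a joint): Lever angle in rad, growing as the grip goes down. At 0 it points forward and 0.66 rad up; 0.66 is level; about 1.21 (bush home) is a firm stop (1.29 under 30 N). Starts at 0.03 to 0.15; an engaged pawl stops it at 0.17 (it gives 0.05 per 20 N leant on it). Stays where left, but for a small spring-back. The ram sinks 12 mm per rad. Takes about 3 N on the grip, then 15 N as the bush goes in.
- bush (a joint): Gap in m between the bush's flange and the housing: 0.005 to 0.008 at the start, 0 fully home. The brass bush (flange 30 mm wide, 3 mm thick) sits under the ram, tight in the round steel housing, whose top is 67 mm above the bench, 35 mm in front of the press's origin. It takes about 130 N, which only the ram can give.
- spare_bush: Loose brass bush standing on its flange, 30 mm wide, 23 mm tall, origin under its centre. To be left alone.
- shaft: Loose stepped steel shaft standing on end, 30 mm thick, 75 mm tall, origin under its centre. To be left alone.
- chuck_key: Loose T-handled chuck key lying flat, 115 mm long with a 110 mm cross bar, 22 mm high, origin on the bench at its middle. To be left alone.
- tray: Loose aluminium tray 130 x 90 x 30 mm with three brass bushes in it, origin under its centre. To be left alone.

How it is judged:
By the outcome, as a careful person would: the job done as asked, in the order asked, and still so for the second after the job is handed in, with the robot touching nothing.
It also fails if it takes over 48 s, if anything falls off the work surface, if the arm or the gripper's body presses on something with over 40 N, if the wrist force passes 120 N, or if a joint passes its speed limit or range.

## Working session

There is one attempt and no reset: what is moved stays moved. The work goes in short steps, Python scripts to look and compute and a tool call to move; the robot and the scene stay as the last step left them, time stands still between calls to the robot, and variables do not carry over. Pictures are saved under pics/ and viewed, and the job is handed in when it is done.

Besides the shell and the picture viewer there is one more tool, called after "Request:" as a command line: name --argument value ..., lists and objects as JSON in quotes. drive_tool: Moves the arm, as the interface text tells. Its arguments: {"type":"object","properties":{"commands":{"type":"array","items":{"type":"array"}},"newtons":{"type":"number"}},"required":["commands"]}

```bash
mkdir -p pics; cat > h.py <<'E'
import numpy as np, cv2
from plant import r
from scipy.spatial.transform import Rotation as R
def Rm(c):
    a=np.array(c["attitude"],float)
    return a if a.shape==(3,3) else R.from_quat(a).as_matrix()
def px2w(c,u,v,d):
    x=(u-c["cx"])/c["fx"]; y=(v-c["cy"])/c["fy"]
    K=np.array([[c["fx"],0,c["cx"]],[0,c["fy"],c["cy"]],[0,0,1.]])
    p=cv2.undistortPoints(np.array([[[u,v]]],float),K,np.array([c["k1"],0,0,0,0]))[0,0]
    return np.array(c["eye"])+Rm(c)@(np.array([p[0],p[1],1])*d)
def cloud(c):
    v,u=np.mgrid[0:480,0:640]
    K=np.array([[c["fx"],0,c["cx"]],[0,c["fy"],c["cy"]],[0,0,1.]])
    p=cv2.undistortPoints(np.stack([u.ravel(),v.ravel()],1).astype(float)[:,None],K,np.array([c["k1"],0,0,0,0]))[:,0]
    P=np.c_[p,np.ones(len(p))]*c["depth"].ravel()[:,None]
    W=P@Rm(c).T+np.array(c["eye"])
    W[c["depth"].ravel()<=0]=np.nan
    return W.reshape(480,640,3)
def w2px(c,w):
    p=Rm(c).T@(np.array(w,float)-np.array(c["eye"]))
    s=p[:2]/p[2]; s=s*(1+c["k1"]*(s@s)); return s*[c["fx"],c["fy"]]+[c["cx"],c["cy"]]
E
python3 - <<'E'
from h import *
o=r.get_obs(); print({k:np.round(v,3) for k,v in o.items()})
for n in("side","top"):
    c=r.camera(n); cv2.imwrite(f"pics/{n}0.png",c["color"]); np.savez(f"{n}0.npz",**c)
    print(n,c["fx"],c["cx"],c["cy"],c["k1"],c["eye"],c["attitude"])
    for t in("press","hub","grip","pad","pawl","lever","bush","spare_bush","shaft","chuck_key","tray"):
        try: print(t,[(np.round(d["box"]).tolist(),round(d["score"],2)) for d in r.search_frame(n,t)[:3]])
        except Exception as e: print(t,e)
print(r.get_obs()["time_s"])
E
```

```text
{'time_s': np.float64(0.0), 'joint_pos': array([ 1.275,  0.322, -0.07 ,  1.452,  0.023,  1.371, -0.057]), 'joint_vel': array([-0.001, -0.001, -0.002,  0.   ,  0.   ,  0.001,  0.001]), 'joint_torque': array([-0.0000e+00, -4.9358e+01, -3.8300e-01, -3.1433e+01,  1.3000e-02,
        1.1000e-02,  0.0000e+00]), 'eef_pos': array([ 197.943, -618.56 ,  230.216]), 'tool_rot': array([ 0.808, -0.59 , -0.001, -0.001]), 'ft_force': array([-0.132,  0.551, -0.095]), 'wrist_torque': array([-0.003,  0.009,  0.024]), 'grip_width': np.float64(85.285)}
side 577.2516715892754 323.6298755917173 233.90766662655827 -0.11628776669604257 [ 874.32455492 -582.54711784  802.64612962] [ 0.89322689  0.18427547 -0.07976196 -0.40227641]
press [([231.0, 168.0, 165.0, 219.0], 0.92)]
hub [([232.0, 170.0, 167.0, 217.0], 0.85)]
grip [([290.0, 219.0, 110.0, 48.0], 0.93), ([230.0, 169.0, 168.0, 218.0], 0.74), ([198.0, 239.0, 48.0, 40.0], 0.49)]
pad [([270.0, 166.0, 40.0, 62.0], 0.6), ([281.0, 311.0, 14.0, 11.0], 0.17)]
pawl [([266.0, 166.0, 42.0, 66.0], 0.8)]
lever [([296.0, 224.0, 100.0, 45.0], 0.65)]
bush []
spare_bush [(
[... 339 characters left out ...]
717871 1234.48789617] [-0.69788551  0.71436348 -0.02620927  0.0442009 ]
press [([306.0, 127.0, 114.0, 183.0], 0.82), ([274.0, 142.0, 70.0, 77.0], 0.54)]
hub [([303.0, 123.0, 118.0, 182.0], 0.72), ([302.0, 223.0, 60.0, 62.0], 0.62)]
grip [([325.0, 126.0, 94.0, 114.0], 0.94)]
pad [([301.0, 224.0, 63.0, 64.0], 0.84)]
pawl [([302.0, 222.0, 63.0, 66.0], 0.85)]
lever [([330.0, 124.0, 86.0, 112.0], 0.97), ([420.0, 200.0, 11.0, 15.0], 0.49)]
bush [([296.0, 300.0, 56.0, 52.0], 0.18)]
spare_bush [([330.0, 123.0, 86.0, 117.0], 0.65), ([302.0, 224.0, 60.0, 62.0], 0.47)]
shaft [([396.0, 268.0, 16.0, 18.0], 0.64)]
chuck_key [([297.0, 304.0, 58.0, 50.0], 0.82)]
tray [([275.0, 143.0, 70.0, 73.0], 0.85)]
1.2
```

```bash
python3 - <<'E'
import cv2
a=cv2.imread("pics/side0.png");cv2.imwrite("pics/s1.png",cv2.resize(a[140:420,180:460],None,fx=2.14,fy=2.14,interpolation=cv2.INTER_CUBIC))
a=cv2.imread("pics/top0.png");cv2.imwrite("pics/t1.png",cv2.resize(a[110:370,220:480],None,fx=2.3,fy=2.3,interpolation=cv2.INTER_CUBIC))
E
```

```text
(no output)
```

View pics/s1.png

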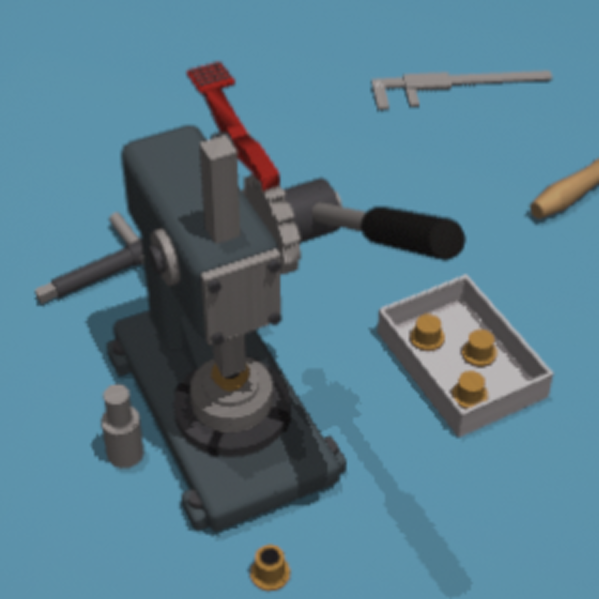

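View pics/t1.png

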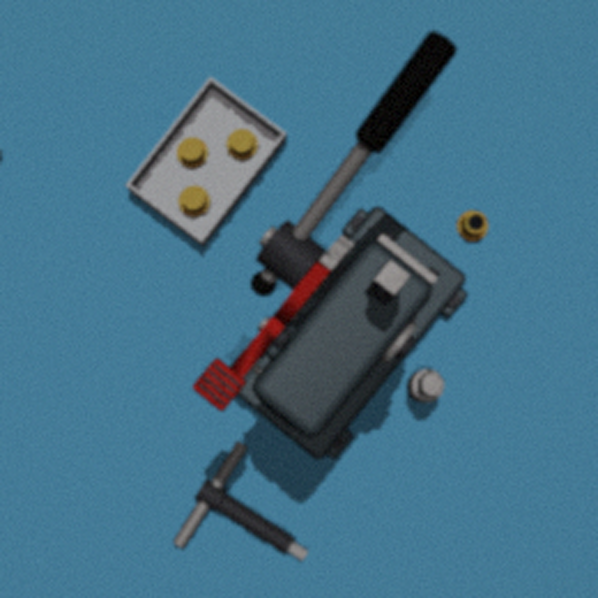

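View pics/top0.png

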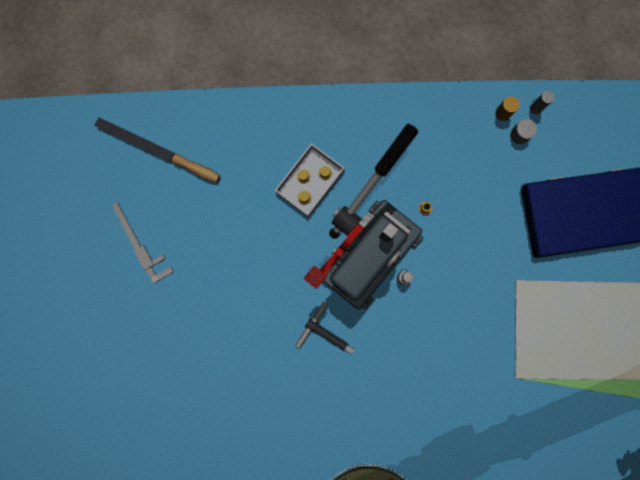

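```bash
python3 - <<'E'
from h import *
def L(n): 
    z=np.load(n+"0.npz"); return {k:z[k] if z[k].shape else float(z[k]) for k in z.files}
for n in("top","side"):
    c=L(n); W=cloud(c); im=c["color"].astype(int)
    red=(im[...,2]>110)&(im[...,1]<70)&(im[...,0]<70)
    P=W[red&np.isfinite(W[...,0])]
    print(n,"red",len(P)); 
    pad=P[np.abs(P[:,2]-251)<6]; 
    print("z hist",np.histogram(P[:,2],bins=np.arange(180,300,8)))
    print("pad",np.median(pad,0),pad.mean(0),pad.min(0),pad.max(0))
    print(np.c_[np.argwhere(red).min(0),np.argwhere(red).max(0)])
    # points z
    for lo,hi,nm in((200,232,"head/lever"),(290,310,"ramtop")):
        Q=W[(W[...,2]>lo)&(W[...,2]<hi)]; print(nm,len(Q),Q.mean(0))
        if nm=="ramtop": print(np.median(Q,0))
    bl=(im.max(2)<40)&(W[...,2]>230)&(W[...,2]<340)
    Q=W[bl]; print("black",len(Q),Q.mean(0) if len(Q) else 0)
    np.save(n+"W.npy",W)
c=L("top");W=np.load("topW.npy")
for u,v,nm in((315,276,"pad"),(346,220,"hubcyl"),(408,131,"gripend"),(382,169,"gripstart"),(390,231,"ramtop"),(334,233,"knob"),(301,204,"chk")):
    print(nm,W[v-1:v+2,u-1:u+2].reshape(-1,3).mean(0))
E
```

```text
top red 344
z hist (array([  0,   0,   0,   0,   0,   0,   1, 123, 197,  23,   0,   0,   0,
         0]), array([180, 188, 196, 204, 212, 220, 228, 236, 244, 252, 260, 268, 276,
       284, 292]))
pad [515.81552769  86.11823159 249.34775749] [528.01754498  73.83301283 249.13050106] [490.19024176  16.58776497 245.03911676] [596.42413362 110.46698626 255.09640518]
[[225 287]
 [305 362]]
head/lever 3983 [554.92276351   3.2720826  220.50077303]
ramtop 442 [674.07460479 -45.61307147 299.70631119]
[712.83423842 -45.32111591 298.9856466 ]
black 810 [699.58015376 -43.14708788 293.01481472]
side red 343
z hist (array([  0,   0,   0,   0,   0,   0,   0,  69, 258,  16,   0,   0,   0,
         0]), array([180, 188, 196, 204, 212, 220, 228, 236, 244, 252, 260, 268, 276,
       284, 292]))
pad [535.21477216  64.55613698 247.62525681] [547.9322599   53.160387   248.16376302] [494.06259172   8.66212739 245.00115985] [598.57683748 108.61191511 253.49258234]
[[170 226]
 [269 309]]
head/lever 4795 [483.34897075 -13.26068404 219.42726722]
ramtop 1124 [302.05104037 -23.47166563 299.83097302]
[ 65.78338308 -29.1432299  300.0632919 ]
black 2590 [238.40255153 -15.2842343  283.77413302]
pad [509.12907968  93.27346082 250.62438985]
hubcyl [609.6744691   36.7368906  215.24758637]
gripend [740.14974997 -66.92105747 322.73150284]
gripstart [688.06110974 -26.01886842 275.67233628]
ramtop [578.51397198 -33.66220135 299.37410215]
knob [nan nan nan]
chk [675.62263536 130.25765717   1.76636569]
```

```bash
python3 - <<'E'
from h import *
from scipy.optimize import least_squares
for n in("top","side"):
    W=np.load(n+"W.npy"); im=np.load(n+"0.npz")["color"].astype(int)
    M=(np.abs(W[...,2]-224)<4)&(np.hypot(W[...,0]-540,W[...,1]-10)<150)
    nb,lab,st,ce=cv2.connectedComponentsWithStats(M.astype(np.uint8))
    k=1+np.argmax(st[1:,4]); Q=W[lab==k]
    print(n,st[k],"z",np.median(Q[:,2]),cv2.minAreaRect(Q[:,:2].astype(np.float32)))
    red=(im[...,2]>110)&(im[...,1]<70)&(im[...,0]<70)&np.isfinite(W[...,0])
    rp=W[red]; f=np.array([.786,-.618])
    s=rp[:,:2]@f
    t=rp[:,:2]@np.array([.618,.786])
    o=np.argsort(s); 
    for a in range(int(s.min()),int(s.max()),8):
        m=(s>=a)&(s<a+8)
        if m.sum(): print(a,m.sum(),np.round([t[m].min(),t[m].max(),rp[m,2].mean()],1))
    Q=W[(np.abs(W[...,2]-300)<3)&(np.hypot(W[...,0]-578,W[...,1]+33)<25)]; print("ram",len(Q),(Q.min(0)+Q.max(0))/2, Q.mean(0))
    m=(im.max(2)<60)&(W[...,2]>250)&(W[...,2]<345)&(np.hypot(W[...,0]-715,W[...,1]+45)<75)
    Q=W[m]; print("grip",len(Q),Q.mean(0)); 
    if len(Q)>5: print(np.linalg.svd(Q-Q.mean(0))[2][0])
E
```

```text
top [ 331  215   77   84 2494] z 223.10107831761184 ((544.9625244140625, -3.45135498046875), (64.19935607910156, 156.971923828125), 49.88333511352539)
327 29 [375.2 399.5 250.7]
335 31 [375.9 400.3 250.6]
343 26 [375.2 400.8 250.4]
351 33 [374.2 398.9 250.2]
359 13 [377.5 382.7 246. ]
367 17 [378.2 383.9 245.3]
375 17 [379.6 385.6 243. ]
383 13 [381.1 386.3 242. ]
391 18 [377.  387.5 240.6]
399 28 [375.2 386.4 240.8]
423 24 [374.8 384.7 244.9]
431 26 [374.7 384.1 245.2]
439 26 [374.  384.1 245.2]
447 26 [373.6 383.2 243.9]
455 17 [373.4 383.4 242.6]
ram 103 [579.50385575 -33.77465925 299.89980221] [579.83221848 -34.26494904 298.86374081]
grip 787 [714.9444715  -48.08963187 297.10979335]
[-0.63399425  0.53526578 -0.55815932]
side [ 237  198   74   73 2190] z 225.2547231613285 ((546.00048828125, -7.290260314941406), (62.994911193847656, 164.5028533935547), 49.60654830932617)
333 7 [373.  400.1 252. ]
341 2 [372.5 396.3 252.9]
349 50 [373.3 398.9 251.4]
357 20 [375.7 386.9 249.2]
365 21 [376.6 386.2 247.9]
373 25 [376.2 385.9 246.3]
381 17 [377.5 385.4 244.7]
389 13 [377.7 385.7 243.2]
397 30 [374.2 384.9 242.9]
405 10 [373.4 383.8 242.8]
421 16 [373.9 384.2 246.6]
429 28 [373.  384.4 247.5]
437 28 [372.4 382.7 246.7]
445 31 [372.2 383.1 245.8]
453 38 [371.7 382.9 243.8]
461 7 [371.5 381.4 243.8]
ram 143 [579.70664557 -34.3564709  299.73251995] [580.25389721 -36.16988656 300.28842387]
grip 785 [722.46393781 -63.42458313 302.47942941]
[ 0.69170172 -0.48999216  0.53052466]
```

Request:
drive_tool --commands '[[0, [0, 0, 60], [0, 0, 0]], [0, [0, 0, 120], [0, 0, 0]], [0, [40, 50, 150], [0, 0, 6]], [0, [80, 100, 150], [0, 0, 12]], [0, [120, 150, 150], [0, 0, 18]], [0, [160, 200, 150], [0, 0, 24]], [0, [200, 245, 150], [0, 0, 30]], [0, [232, 289, 150], [0, 0, 32.3]]]' --newtons 40

```text
time_s: 2.2
eef_pos: [430.2, -329.7, 381.5]
tool_rot: [0.94, -0.341, 0.0, 0.0]
ft_force: [1.3, 0.1, 0.4]
grip_width: 0.0
```

Request:
drive_tool --commands '[[0, [9, 53, 0], [0, 0, 0]], [0, [18, 107, 0], [0, 0, 0]], [0, [27, 160, 0], [0, 0, 0]], [0, [36, 214, 0], [0, 0, 0]], [0, [46, 267, 0], [0, 0, 0]], [0, [55, 320, 0], [0, 0, 0]], [0, [64, 374, -20], [0, 0, 0]], [0, [73, 427, -60], [0, 0, 0]]]'

```text
time_s: 3.2
eef_pos: [503.6, 95.9, 325.2]
tool_rot: [0.94, -0.341, 0.003, -0.0]
ft_force: [0.9, -0.6, -0.1]
grip_width: 0.1
```

```bash
python3 - <<'E'
from h import *
o=r.get_obs(); print(o["eef_pos"],o["ft_force"],np.degrees(R.from_quat(o["tool_rot"]).as_euler("xyz")))
for n in("side","top"):
    c=r.camera(n); np.savez(f"{n}1.npz",**c)
    u,v=w2px(c,o["eef_pos"]); u2,v2=w2px(c,[508.5,93,251]); print(n,u,v,u2,v2)
    im=c["color"][max(0,int(v)-70):int(v)+70,max(0,int(u)-90):int(u)+90]
    cv2.imwrite(f"pics/{n}2.png",cv2.resize(im,None,fx=4,fy=4,interpolation=cv2.INTER_CUBIC))
E
```

```text
[503.61328348  95.90229738 325.23872868] [ 0.94618485 -0.57494802 -0.05360406] [-179.85563384   -0.26437303  -39.83753902]
side 274.2285481997217 134.75662453318148 278.32471762819716 175.36273226568852
top 311.58230035298664 277.931243221251 315.15746858227885 276.3546833429129
```

View pics/side2.png

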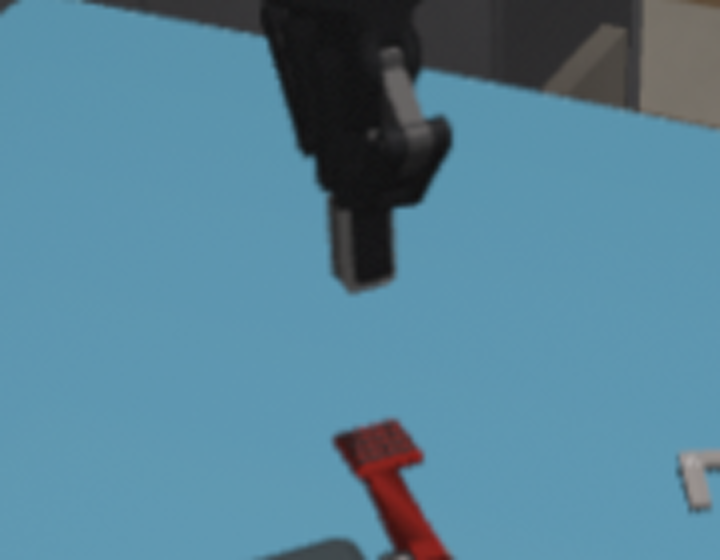

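View pics/top2.png

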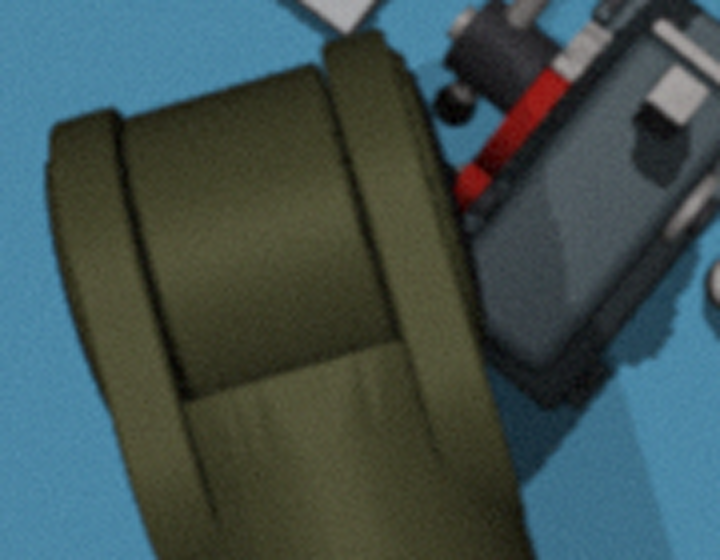

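Request:
drive_tool --commands '[[0, [0, 1, -30], [0, 0, 0]], [0, [0, 1, -60], [0, 0, 0]], [0, [0, 1, -68], [0, 0, 0]], [0, [0, 1, -72], [0, 0, 0]], [0, [0, 1, -75], [0, 0, 0]], [0, [0, 1, -78], [0, 0, 0]], [0, [0, 1, -81], [0, 0, 0]]]'

```text
time_s: 4.18
eef_pos: [500.0, 102.4, 241.1]
tool_rot: [0.942, -0.335, -0.002, -0.001]
ft_force: [-4.8, 2.2, 5.0]
grip_width: -0.5
```

```bash
cat > look.py <<'E'
from h import *
import sys
tag,n,u0,v0,w,hh=sys.argv[1],sys.argv[2],*map(int,sys.argv[3:7])
o=r.get_obs(); print(o["time_s"],o["eef_pos"].round(1),o["ft_force"].round(1),np.round(o["wrist_torque"],2))
c=r.camera(n); np.savez(f"{n}_{tag}.npz",**c)
print(w2px(c,o["eef_pos"]))
s=600/max(w,hh)
cv2.imwrite(f"pics/{tag}.png",cv2.resize(c["color"][v0:v0+hh,u0:u0+w],None,fx=s,fy=s,interpolation=cv2.INTER_CUBIC))
E
python3 look.py a3 side 230 110 120 120
```

```text
4.175 [500.  102.4 241.1] [-4.8  2.2  5. ] [ 0.48  1.02 -0.01]
[276.52680187 175.9759925 ]
```

View pics/a3.png

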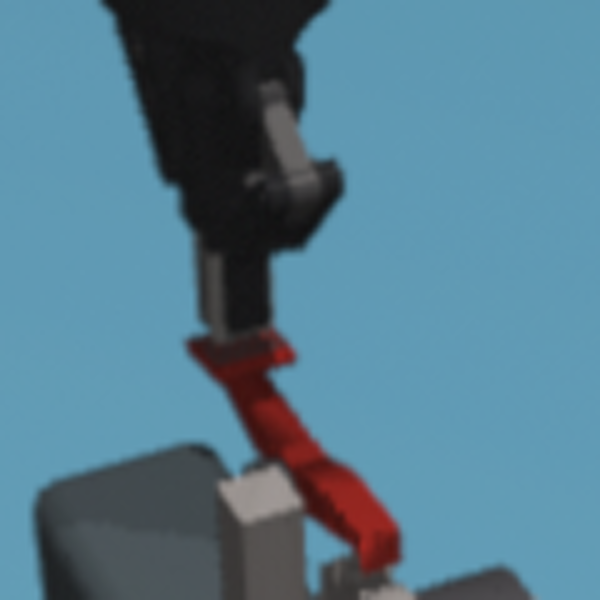

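Request:
drive_tool --commands '[[0, [2, -2.5, -2], [0, 0, 0]], [0, [2, -2.5, -4], [0, 0, 0]], [0, [2, -2.5, -6], [0, 0, 0]], [0, [2, -2.5, -7], [0, 0, 0]]]'

```text
time_s: 4.72
eef_pos: [501.7, 101.5, 234.0]
tool_rot: [0.942, -0.335, -0.003, -0.002]
ft_force: [-4.8, 3.4, 5.0]
grip_width: 0.2
```

Request:
drive_tool --commands '[[0, [0, -1, -1], [0, 0, 0]], [0, [0, -1, -2], [0, 0, 0]], [0, [0, -1, -3], [0, 0, 0]]]'

```text
time_s: 5.1
eef_pos: [501.6, 101.7, 231.4]
tool_rot: [0.942, -0.334, -0.003, -0.002]
ft_force: [-5.8, 3.5, 7.8]
grip_width: 0.3
```

Request:
drive_tool --commands '[[0, [0, -1, -1], [0, 0, 0]], [0, [0, -1, -2], [0, 0, 0]], [0, [0, -1, -3], [0, 0, 0]]]'

```text
time_s: 5.48
eef_pos: [501.9, 101.7, 231.1]
tool_rot: [0.943, -0.334, -0.002, -0.003]
ft_force: [-9.1, 2.2, 19.8]
grip_width: 0.1
```

```bash
python3 look.py a4 side 230 110 120 120
```

```text
5.475 [501.9 101.7 231.1] [-9.1  2.2 19.8] [ 0.35  2.08 -0.05]
[277.65191713 181.35375116]
```

View pics/a4.png

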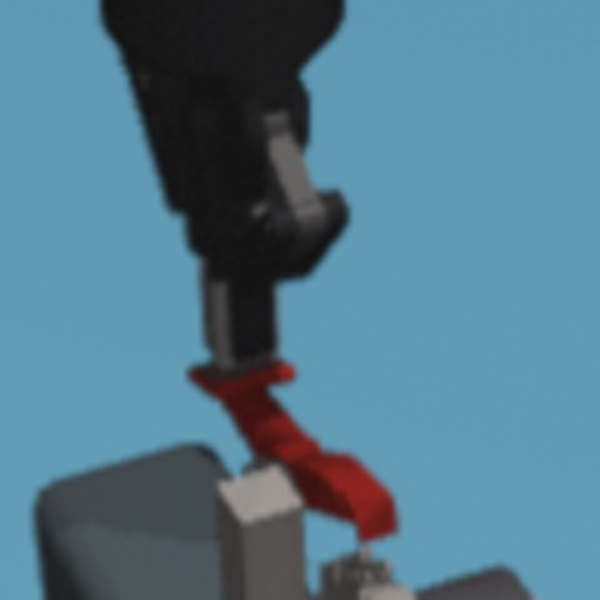

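Request:
drive_tool --commands '[[0, [0, 0, 15], [0, 0, 0]], [0, [0, 0, 55], [0, 0, 0]], [0, [0, 0, 110], [0, 0, 0]], [0, [40, -27, 145], [0, 0, 0]], [0, [85, -59, 150], [0, 0, 0]], [0, [130, -90, 150], [0, 0, 0]], [0, [175, -121, 150], [0, 0, 0]], [0, [220, -152, 150], [0, 0, 0]]]'

```text
time_s: 6.52
eef_pos: [724.0, -53.4, 381.0]
tool_rot: [0.942, -0.335, -0.001, -0.002]
ft_force: [1.0, 0.6, 1.9]
grip_width: -0.1
```

```bash
python3 look.py a5 side 200 60 220 220; python3 look.py a6 top 280 110 160 200
```

```text
6.525 [724.  -53.4 381. ] [1.  0.6 1.9] [-0.03 -0.06 -0.01]
[380.18552267 195.06801191]
6.575 [728.6 -59.9 375.3] [-2.6 -6.8 -5.5] [-0.43  0.14  0.02]
[407.92615099 128.69491759]
```

View pics/a5.png

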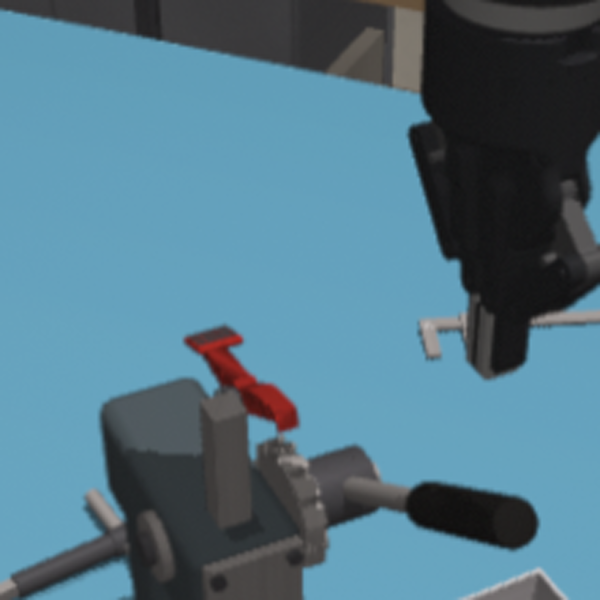

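View pics/a6.png

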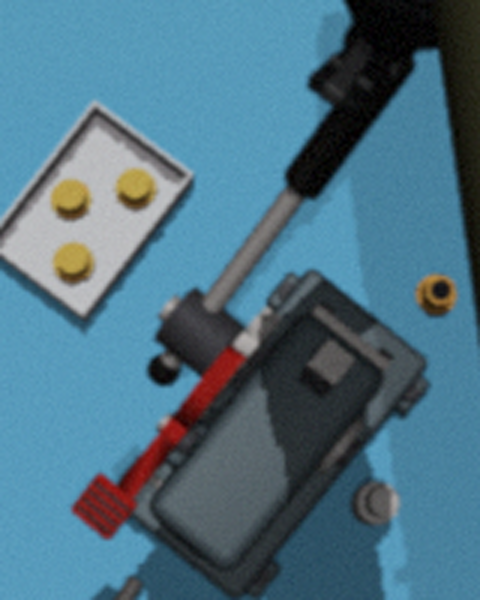

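Request:
drive_tool --commands '[[0, [-4, 4, -15], [0, 0, 0]], [0, [-7, 9, -35], [0, 0, 0]], [0, [-7, 9, -50], [0, 0, 0]], [0, [-7, 9, -52], [0, 0, 0]], [0, [-7, 9, -52], [0, 0, 0]]]'

```text
time_s: 7.25
eef_pos: [719.4, -49.4, 323.6]
tool_rot: [0.941, -0.339, -0.003, -0.001]
ft_force: [-0.4, 0.2, -0.4]
grip_width: -0.2
```

```bash
python3 look.py a7 side 250 110 180 180
```

```text
7.25 [719.4 -49.4 323.6] [-0.4  0.2 -0.4] [ 0.04  0.01 -0.03]
[374.57043719 228.29479618]
```

View pics/a7.png

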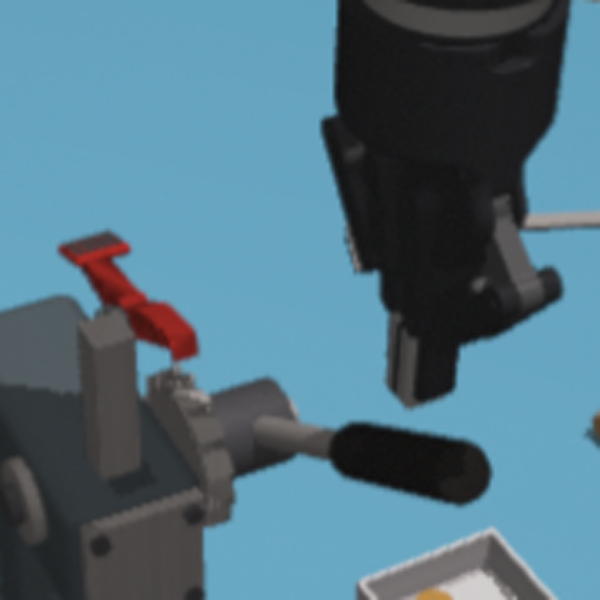

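Request:
drive_tool --commands '[[0, [1, -1, -10], [0, 0, 0]], [0, [1, -1, -18], [0, 0, 0]], [0, [1, -1, -24], [0, 0, 0]], [0, [2, -2, -32], [0, 0, 0]], [0, [3, -3, -40], [0, 0, 0]]]'

```text
time_s: 7.92
eef_pos: [723.8, -52.5, 286.3]
tool_rot: [0.941, -0.339, -0.0, -0.002]
ft_force: [0.8, -1.2, 8.2]
grip_width: -0.2
```

```bash
python3 look.py a8 side 250 110 180 180
```

```text
7.925 [723.8 -52.5 286.3] [ 0.8 -1.2  8.2] [-0.18 -0.24 -0.01]
[375.12620496 252.23149895]
```

View pics/a8.png

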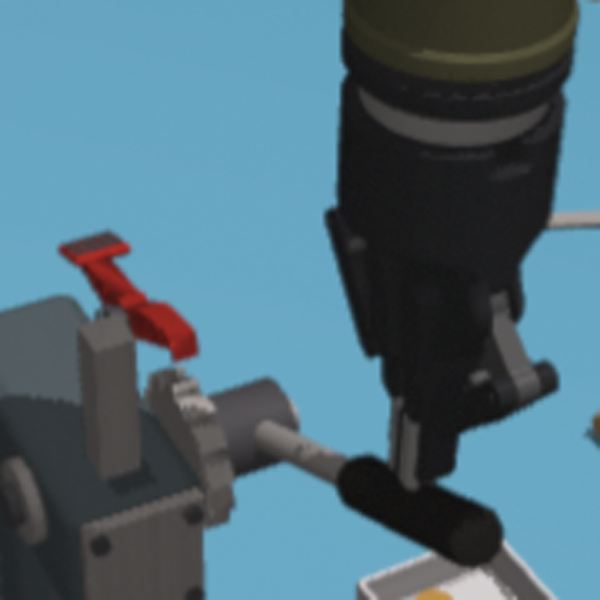

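Request:
drive_tool --commands '[[0, [2, -1, -11], [0, 0, 0]], [0, [4, -3, -22], [0, 0, 0]], [0, [6, -5, -33], [0, 0, 0]], [0, [7, -6, -44], [0, 0, 0]], [0, [8, -7, -55], [0, 0, 0]], [0, [9, -7, -66], [0, 0, 0]], [0, [9, -7, -77], [0, 0, 0]], [0, [9, -7, -85], [0, 0, 0]]]'

```text
time_s: 8.98
eef_pos: [735.7, -62.4, 204.5]
tool_rot: [0.94, -0.34, 0.004, -0.002]
ft_force: [-0.1, -4.5, 16.9]
grip_width: -0.0
```

```bash
python3 look.py a9 side 220 130 200 200
```

```text
8.975 [735.7 -62.4 204.5] [-0.1 -4.5 16.9] [-0.93 -0.16 -0.06]
[376.9211092  302.08870125]
```

View pics/a9.png

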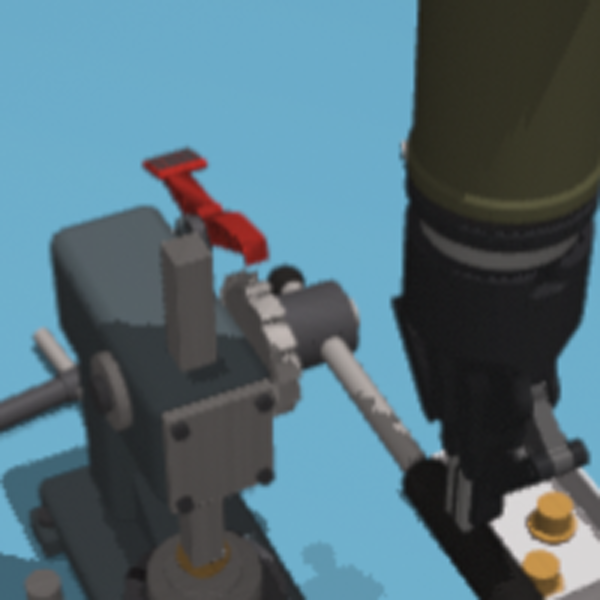

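Request:
drive_tool --commands '[[0, [-1, 2, -10], [0, 0, 0]], [0, [-3, 3, -20], [0, 0, 0]], [0, [-5, 5, -30], [0, 0, 0]], [0, [-7, 7, -40], [0, 0, 0]], [0, [-9, 9, -48], [0, 0, 0]], [0, [-11, 10, -54], [0, 0, 0]]]'

```text
time_s: 9.78
eef_pos: [731.4, -59.0, 155.7]
tool_rot: [0.939, -0.343, 0.014, -0.001]
ft_force: [9.9, -9.3, 13.5]
grip_width: -0.0
```

Request:
drive_tool --commands '[[0, [-3, 2, -6], [0, 0, 0]], [0, [-4, 3, -12], [0, 0, 0]], [0, [-5, 4, -18], [0, 0, 0]], [0, [-5, 4, -22], [0, 0, 0]]]'

```text
time_s: 10.28
eef_pos: [728.5, -56.1, 139.1]
tool_rot: [0.939, -0.344, 0.017, -0.001]
ft_force: [-5.7, -1.4, 19.2]
grip_width: -0.3
```

```bash
python3 look.py b1 side 220 150 200 200
```

```text
10.275 [728.5 -56.1 139.1] [-5.7 -1.4 19.2] [-0.3   1.21  0.01]
[370.64439587 327.37115669]
```

View pics/b1.png

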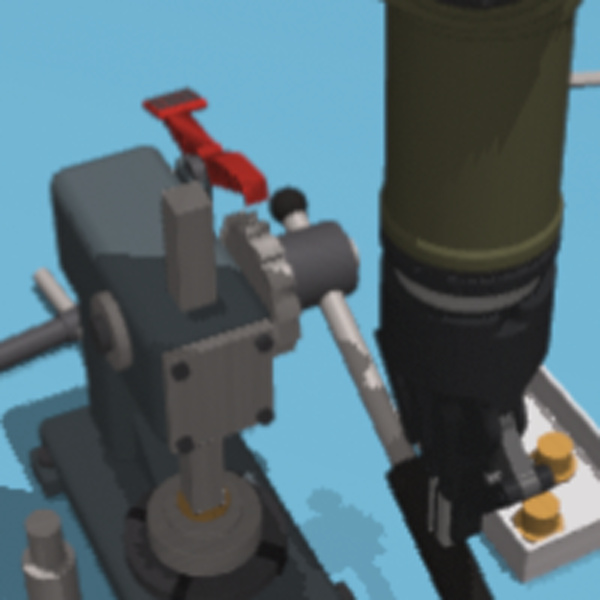

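Request:
drive_tool --commands '[[0, [-2, 1, -5], [0, 0, 0]], [0, [-3, 2, -9], [0, 0, 0]], [0, [-3, 2, -12], [0, 0, 0]]]'

```text
time_s: 10.7
eef_pos: [727.4, -54.6, 132.0]
tool_rot: [0.939, -0.344, 0.021, -0.001]
ft_force: [-5.2, -0.5, 19.8]
grip_width: 0.2
```

Request:
drive_tool --commands '[[0, [0, 0, -6], [0, 0, 0]], [0, [0, 0, -9], [0, 0, 0]], [0, [0, 0, -12], [0, 0, 0]]]'

```text
time_s: 11.08
eef_pos: [730.5, -54.4, 126.0]
tool_rot: [0.939, -0.344, 0.025, -0.003]
ft_force: [0.7, 0.0, 15.6]
grip_width: 0.3
```

Request:
drive_tool --commands '[[0, [-2, 1, -5], [0, 0, 0]], [0, [-3, 1, -8], [0, 0, 0]], [0, [-3, 1, -11], [0, 0, 0]]]'

```text
time_s: 11.45
eef_pos: [731.2, -53.6, 121.1]
tool_rot: [0.938, -0.344, 0.03, -0.004]
ft_force: [2.3, -0.8, 17.7]
grip_width: -0.2
```

```bash
python3 look.py b2 side 220 150 200 200
```

```text
11.45 [731.2 -53.6 121.1] [ 2.3 -0.8 17.7] [-0.36 -0.62  0.01]
[372.19383171 334.35789613]
```

View pics/b2.png

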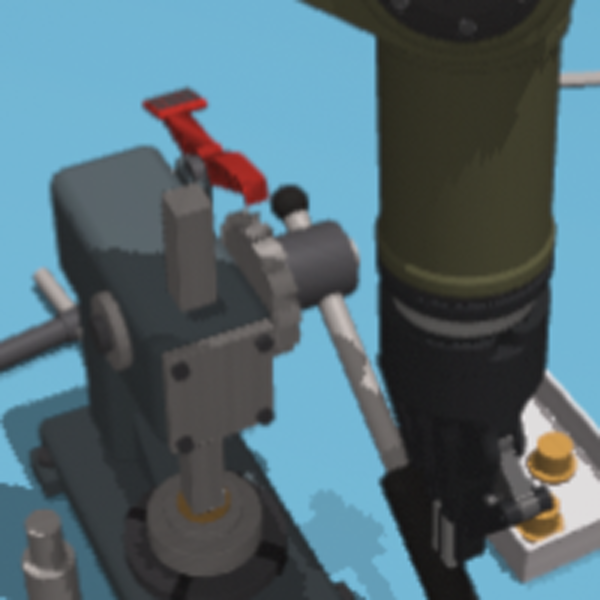

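Request:
drive_tool --commands '[[0, [-3, -2, -6], [0, 0, 0]], [0, [-4, -3, -9], [0, 0, 0]], [0, [-4, -3, -12], [0, 0, 0]]]'

```text
time_s: 11.88
eef_pos: [732.4, -54.8, 115.3]
tool_rot: [0.938, -0.344, 0.036, -0.007]
ft_force: [-0.4, 2.5, 18.5]
grip_width: 0.1
```

```bash
cat > lev.py <<'E'
from h import *
import sys
def lev(c):
    W=cloud(c)
    f=np.array([.766,-.643,0]); s=np.array([.643,.766,0]); hub=np.array([616,38.6,195.])
    D=W-hub; a=D@f; l=D@s; z=D[...,2]
    rr=np.hypot(a,z); m=(np.abs(l)<11)&(rr>40)&(rr<108)&(a>20)
    if m.sum()<10: print("few",m.sum());return
    A=a[m];Z=z[m]
    # visible surface offset: use per-point angle & line fit w/ 7 mm radius unknown -> report both
    p=np.polyfit(A,Z,1); th=np.arctan(p[0])
    print("n",m.sum(),"line slope angle",th,"lever",0.66-th,"| mean-dir lever",0.66-np.arctan2(Z.mean()-4,A.mean()-0),"lat",l[m].mean(), "ram z", np.nanmax(W[...,2][(np.hypot(W[...,0]-580,W[...,1]+34)<12)&(W[...,2]<310)]))
    q=W[(np.hypot(W[...,0]-580,W[...,1]+34)<7)&(W[...,2]>270)&(W[...,2]<305)]; print("ramtop",len(q),np.median(q[:,2]))
if __name__=="__main__":
    for n in sys.argv[1:]:
        z=np.load(n); lev({k:z[k] if z[k].shape else float(z[k]) for k in z.files})
E
python3 look.py b3 side 220 150 200 200; python3 lev.py side0.npz side_a7.npz side_a9.npz side_b1.npz side_b2.npz side_b3.npz
```

```text
11.875 [732.4 -54.8 115.3] [-0.4  2.5 18.5] [ 0.54 -0.18  0.07]
[372.46125688 337.61684901]
n 175 line slope angle 0.5786004442333897 lever 0.08139955576661029 | mean-dir lever 0.030513071577623174 lat -6.812078114536153 ram z 302.3631756269618
ramtop 51 300.73463609493916
n 171 line slope angle 0.5774148950410439 lever 0.0825851049589561 | mean-dir lever 0.031135711441625413 lat -6.683332804618979 ram z 302.75143264561507
ramtop 51 300.7378261294603
n 345 line slope angle -0.014587867936539435 lever 0.6745878679365395 | mean-dir lever 0.6415486634585474 lat -4.458248324911859 ram z 295.63655607271306
ramtop 46 293.47713001339037
n 395 line slope angle -0.4438886216967855 lever 1.1038886216967856 | mean-dir lever 1.080451211821116 lat -4.027206329440105 ram z 290.922552939763
ramtop 47 288.22007042904215
n 446 line slope angle -0.16191369798331692 lever 0.8219136979833169 | mean-dir lever 1.1211096757518701 lat -4.49453119147803 ram z 289.3959720832305
ramtop 54 287.11001899467374
n 411 line slope angle -0.3599939977725429 lever 1.019993997772543 | mean-dir lever 1.1805974692808756 lat -4.284529988405325 ram z 288.67137447173616
ramtop 57 286.5924799713116
```

View pics/b3.png

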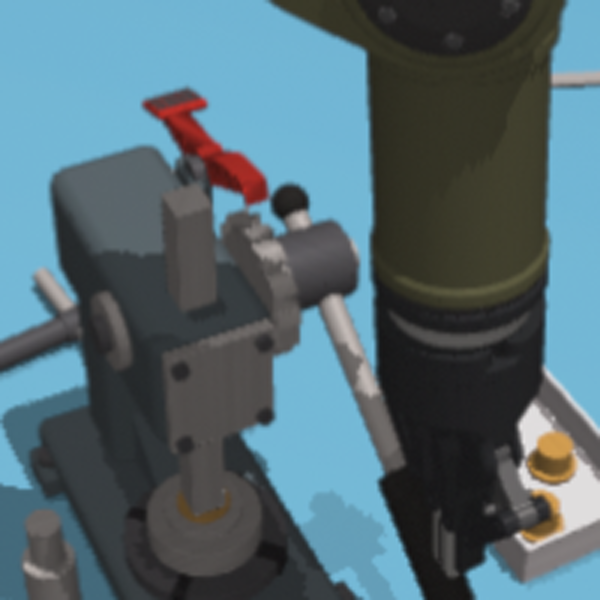

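Request:
drive_tool --commands '[[0, [-3, -2, -7], [0, 0, 0]], [0, [-4, -3, -11], [0, 0, 0]], [0, [-4, -3, -15], [0, 0, 0]], [0, [-4, -3, -15], [0, 0, 0]]]'

```text
time_s: 12.42
eef_pos: [734.6, -56.8, 107.5]
tool_rot: [0.938, -0.344, 0.044, -0.01]
ft_force: [1.8, 1.5, 19.6]
grip_width: -0.0
```

```bash
sed -i 's/rr<108/rr<85/' lev.py;python3 look.py b4 side 220 150 200 200; python3 lev.py side0.npz side_a9.npz side_b1.npz side_b2.npz side_b3.npz side_b4.npz
```

```text
12.425 [734.6 -56.8 107.5] [ 1.8  1.5 19.6] [ 0.14 -0.67  0.06]
[373.04269266 342.28983142]
n 119 line slope angle 0.5408345241144843 lever 0.11916547588551574 | mean-dir lever 0.027260399579280503 lat -6.742861723393973 ram z 302.3631756269618
ramtop 51 300.73463609493916
n 224 line slope angle -0.015012927445462117 lever 0.6750129274454622 | mean-dir lever 0.634990619774597 lat -4.370358962279316 ram z 295.63655607271306
ramtop 46 293.47713001339037
n 266 line slope angle -0.44239633655178434 lever 1.1023963365517844 | mean-dir lever 1.0752881400543166 lat -3.785223071086157 ram z 290.922552939763
ramtop 47 288.22007042904215
n 265 line slope angle -0.4357586687695913 lever 1.0957586687695913 | mean-dir lever 1.1663402254635562 lat -3.7967193160571258 ram z 289.3959720832305
ramtop 54 287.11001899467374
n 261 line slope angle -0.5567014301714905 lever 1.2167014301714905 | mean-dir lever 1.201770531434665 lat -3.6769231365268555 ram z 288.67137447173616
ramtop 57 286.5924799713116
n 241 line slope angle -0.58901894968352 lever 1.24901894968352 | mean-dir lever 1.2276039084100172 lat -4.141926167864129 ram z 288.7110495032605
ramtop 50 286.578961298712
```

Request:
drive_tool --commands '[[0, [-3, -2, -8], [0, 0, 0]], [0, [-5, -3, -13], [0, 0, 0]], [0, [-5, -3, -17], [0, 0, 0]], [0, [-5, -3, -17], [0, 0, 0]]]'

```text
time_s: 12.98
eef_pos: [738.5, -58.8, 100.4]
tool_rot: [0.938, -0.343, 0.054, -0.013]
ft_force: [6.7, 0.9, 22.1]
grip_width: 0.1
```

```bash
python3 look.py b5 side 220 150 200 200; python3 lev.py side_b4.npz side_b5.npz; python3 -c "
from h import *
print(R.from_quat(r.get_obs()['tool_rot']).as_matrix()[:,2], r.get_obs()['joint_pos'])"
```

```text
12.975 [738.5 -58.8 100.4] [ 6.7  0.9 22.1] [ 0.05 -1.61  0.06]
[374.73631683 346.94569926]
n 241 line slope angle -0.58901894968352 lever 1.24901894968352 | mean-dir lever 1.2276039084100172 lat -4.141926167864129 ram z 288.7110495032605
ramtop 50 286.578961298712
n 230 line slope angle -0.6055271253174864 lever 1.2655271253174865 | mean-dir lever 1.2483374796256155 lat -4.339968671656319 ram z 288.3682322468927
ramtop 47 286.1235045812309
[ 0.11111271 -0.0120414  -0.99373486] [ 0.51110547  0.60608373 -0.67576423  1.44229508  0.42639788  1.12247294
 -0.92478515]
```

View pics/b5.png

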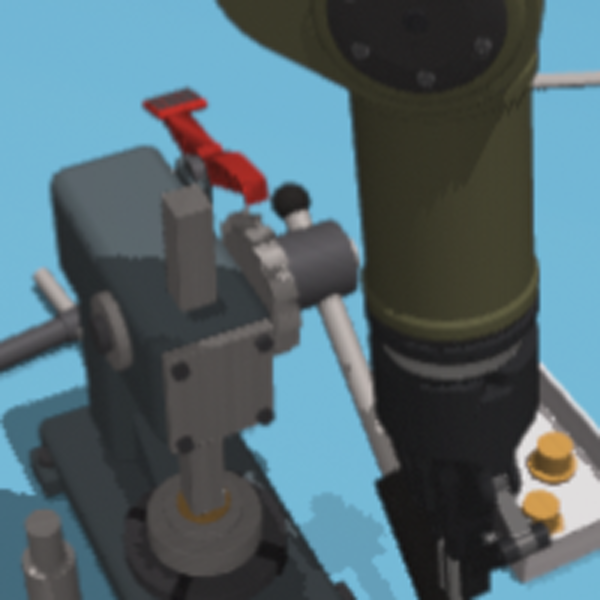

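Request:
drive_tool --commands '[[0, [-3, -1, -8], [0, 1, 0]], [0, [-6, -1, -14], [0, 2, 0]], [0, [-7, -1, -19], [0, 3, 0]], [0, [-7, -1, -20], [0, 3, 0]]]'

```text
time_s: 13.52
eef_pos: [742.3, -58.2, 92.4]
tool_rot: [0.938, -0.343, 0.042, -0.009]
ft_force: [6.6, 1.1, 30.4]
grip_width: 0.0
```

```bash
python3 look.py b6 side 220 150 200 200; python3 lev.py side_b5.npz side_b6.npz
```

```text
13.525 [742.3 -58.2  92.4] [ 6.6  1.1 30.4] [ 0.19 -1.63  0.04]
[376.82968257 350.7088973 ]
n 230 line slope angle -0.6055271253174864 lever 1.2655271253174865 | mean-dir lever 1.2483374796256155 lat -4.339968671656319 ram z 288.3682322468927
ramtop 47 286.1235045812309
n 260 line slope angle -0.6083268990549786 lever 1.2683268990549785 | mean-dir lever 1.265808794741766 lat -3.6718524280857525 ram z 289.4071739123492
ramtop 50 286.4826333986536
```

Request:
drive_tool --commands '[[0, [0, 0, 10], [0, 0, 0]], [0, [0, 0, 40], [0, 0, 0]], [0, [4, -4, 90], [0, 0, 0]], [0, [8, -8, 140], [0, 0, 0]], [0, [10, -20, 190], [0, 0, 0]], [0, [10, -60, 240], [0, 0, 0]], [0, [0, -110, 265], [0, 0, 0]], [0, [-10, -160, 270], [0, 0, 0]]]'

```text
time_s: 14.58
eef_pos: [732.7, -219.3, 364.7]
tool_rot: [0.938, -0.343, 0.044, -0.01]
ft_force: [1.5, -1.0, 0.1]
grip_width: 0.0
```

Request:
drive_tool --commands '[[0, [-15, -40, 0], [0, 0, 0]], [0, [-30, -80, 0], [0, 0, 0]], [0, [-40, -110, 0], [0, 0, 0]], [0, [-40, -110, 0], [0, 0, 0]], [0, [-40, -110, 0], [0, 0, 0]]]'

```text
time_s: 15.2
eef_pos: [692.9, -328.0, 364.0]
tool_rot: [0.938, -0.342, 0.043, -0.01]
ft_force: [0.5, 0.5, 0.3]
grip_width: 0.1
```

```bash
sed -i 's/rr<85/rr<108/' lev.py; python3 look.py c1 side 180 140 280 280; python3 look.py c2 top 250 110 200 250; python3 lev.py side0.npz side_c1.npz top_a6.npz top_c2.npz
python3 -c "
import cv2,numpy as np
c=np.load('side_c1.npz')['color'];a=np.load('side_a7.npz')['color']
x=[cv2.resize(i[285:345,250:325],None,fx=5,fy=5,interpolation=cv2.INTER_CUBIC) for i in (a,c)]
cv2.imwrite('pics/c3.png',np.hstack(x))"
```

```text
15.2 [ 692.9 -328.   364. ] [0.5 0.5 0.3] [0.04 0.1  0.01]
[247.3650622  371.84343546]
15.25 [ 693.2 -327.3  364.3] [0.4 0.5 0.3] [0.02 0.07 0.02]
[576.67625582 149.5426043 ]
n 175 line slope angle 0.5786004442333897 lever 0.08139955576661029 | mean-dir lever 0.030513071577623174 lat -6.812078114536153 ram z 302.3631756269618
ramtop 51 300.73463609493916
n 399 line slope angle -0.5741296258509602 lever 1.2341296258509602 | mean-dir lever 1.216179508676466 lat -3.8262530015470007 ram z 288.95338974999936
ramtop 51 286.51332718920264
n 280 line slope angle 0.5978763633875459 lever 0.062123636612454125 | mean-dir lever 0.02525085518429815 lat -1.9404390385826782 ram z 302.58882690245423
ramtop 55 298.5547429830366
n 194 line slope angle -0.577740745201321 lever 1.2377407452013212 | mean-dir lever 1.2299761287085627 lat -2.295352285468819 ram z 290.32508845233656
ramtop 54 284.26795928851624
```

View pics/c1.png

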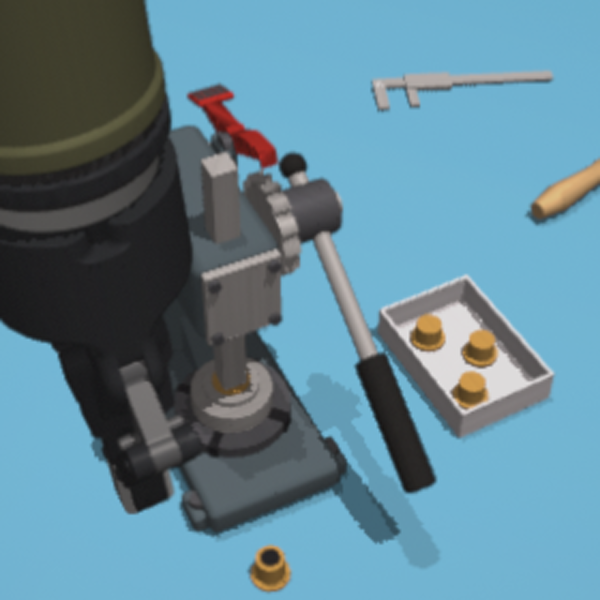

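View pics/c3.png

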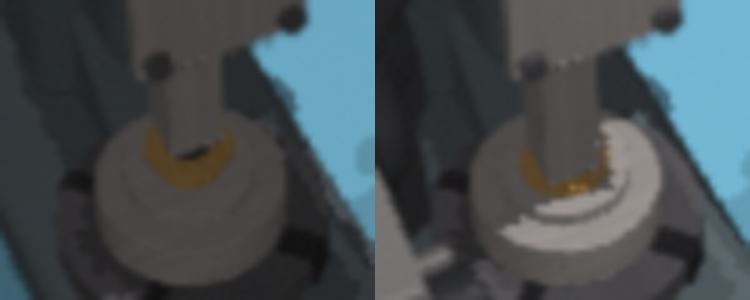

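View pics/c2.png

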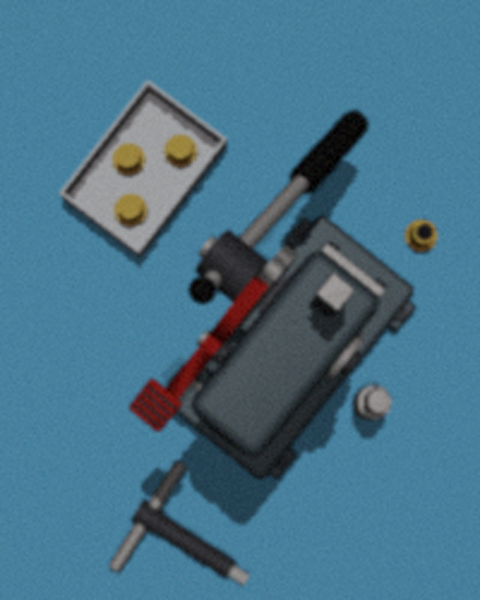

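```bash
python3 - <<'E'
from h import *
for n in("side0","side_a7","side_b5","side_c1"):
    z=np.load(n+".npz"); c={k:z[k] if z[k].shape else float(z[k]) for k in z.files}
    W=cloud(c); im=c["color"].astype(int)
    ax=np.array([582,-35]); rr=np.hypot(W[...,0]-ax[0],W[...,1]-ax[1])
    br=(im[...,2]-im[...,0]>45)&(rr<24)&(W[...,2]>50)&(W[...,2]<95)
    gr=(im[...,2]-im[...,0]<20)&(rr>21)&(rr<32)&(W[...,2]>60)&(W[...,2]<72)
    print(n,br.sum(),np.percentile(W[br][:,2],[10,50,90]).round(1) if br.sum() else 0,"housing",gr.sum(),np.median(W[gr][:,2]).round(1))
E
```

```text
side0 5 [76.5 79.9 81.1] housing 384 62.8
side_a7 61 [76.4 78.6 80.6] housing 385 62.5
side_b5 36 [69.2 71.6 73. ] housing 384 62.8
side_c1 35 [69.9 71.4 72.9] housing 384 63.0
```

```bash
python3 -c "
from plant import r
print(r.hand_in(), r.get_obs()['time_s'])"
```

```text
the job is handed in; nothing more can be done
the job is handed in; nothing more can be done
```

The pawl is released and the bush is pressed home. I handed the job in about 15 s in, with the arm clear of the press; no verdict was reported.

**Pawl:** I pressed the thumb pad with the shut fingertips until it stopped sinking. The tip stood at z = 231 mm and the force rose to about 20 N. After I let go, the pictures showed the nose still clear of the wheel, including in the last ones.

**Lever and bush:**
- I then pushed the grip down through the firm-stop zone, to about 30 N.
- After release, the lever read about 1.23 rad by fit in both cameras, where about 1.21 is home.
- The ram top came down about 14 mm.
- The bush's flange top fell from about 78.6 to 71.4 mm. It measured the same when last read under load (22 N) and after release.

**Loose parts:** The last pictures show the spare bush, shaft, chuck key and tray where they were; I checked this by eye, not by measurement.

**Checks that disagreed:**
- The flange top read about 1.4 mm above the ideal 70 mm. I put this down to calibration and depth error.
- My direct reading of the housing top came out at 63 mm instead of 67 mm. The points I picked probably included its side, so I relied on the flange's drop and the lever angle instead.
- The tool tilted by up to about 6° from vertical while pushing the lever, but stayed on the grip.

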